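# Take the left-hand-threaded nut off a clutch drum

### The job

Unscrew the hex nut from the stud of the clutch drum: its thread is left-handed, so it loosens clockwise seen from above. Work it up the thread gently, feeling with light pulls for when it comes free and never forcing it against the thread or its stop, lift it off over the stud and set it down upright on the floor of the parts tray without dropping it. Leave the thrust ring in the tray and the other things around where they are.

Things in the scene. Friction and masses are not known exactly. Their poses are not given: they have to be found in the camera images.
- nut_centre (a point): Centre of the loose dark steel castellated hex nut, 44 mm tall, 52 mm across flats (60 over corners), about 0.35 kg, at first screwed down on the drum's stud. The point is on its axis, 22 mm above its underside, z up. Plain flats reach from the underside up to 39 mm; they look along its own +x, -x and every 60 degrees from there. Two lugs inside run in the stud's thread.
- seat (a point): Drum axis at the top of the hub, 55 mm above the bench, where the nut's underside rests at first; z up along the stud. The drum is fixed: an aluminium disc 156 mm across, 30 mm high; on it a steel hub 44 mm across, 25 mm high; on that the stud, 20 mm thick and 54 mm tall, which passes through the nut and shows 10 mm above it.
- stud_top (a point): Top of the stud; the nut's underside must pass it. Left-hand thread, play 1 mm across, up to 4 mm along. Clockwise from above the nut climbs about 3 mm/rad (at first less), leaves the thread somewhere from 1.1 to 2.4 rad after the start, and 0.3 rad later its lugs meet a hard stop; only a light pull up (under 10 N) tells that it is free. Anticlockwise it jams. Nut against thread or stop: under 30 N.
- tray: Fixed grey plastic open tray, outside 170 mm (its x) by 240 mm (its y), 30 mm high, walls 4 mm, floor 4 mm thick; origin at the centre of its underside. The half at its -y end is empty.
- thrust_ring_mid (a point): Loose steel ring, 62 mm across, 8 mm high, lying in the +y half of the tray; point at its centre, half-way up. To be left alone.
- pinion: Loose upright steel pinion shaft, toothed foot 53 mm across and 22 mm high, shaft 22 mm thick, 75 mm tall in all; origin at the centre of its underside. To be left alone.
- carton: Loose cardboard box 75 x 110 x 90 mm high; origin at the centre of its underside. To be left alone.
- screwdriver: Loose red-handled screwdriver 200 mm long lying on the bench along its own x. To be left alone.
There are look-alikes about, which are no part of the job. Leave any orange or yellow look-alike of the part that bears nut_centre alone.

How it is judged:
By the outcome, as a careful person would: the job done as asked, in the order asked, and still so for the second after the job is handed in, with the robot touching nothing.
It also fails if it takes over 72 s, if anything falls off the work surface, if the arm or the gripper's body presses on something with over 40 N, if the wrist force passes 120 N, or if a joint passes its speed limit or range.

### The arm

A 7-joint arm with a two-finger parallel gripper is mounted at the origin on the work surface. World frame = base frame: x ahead of the robot, y to its left, z up, the work surface at z = 0. Lengths are in m, angles in rad, forces in N, time in s.
With the tool pointing down it reaches from about 0.425 to 0.875 m from the base axis. Payload 8.4 kg.
Tool frame: the origin (TCP) lies on the mounting face of the last link; the fingertips stand manip.tip_extent ahead of it and the grasp point (between the pads) lies 164 mm ahead of it (manip.tip_extent is the distance from the TCP to the fingertips, in m); z points along the fingers, y is the line along which they close (so a half turn about z gives the same grasp; the last joint's range is limited). The gripper opens to 87 mm and grips with 3 to 60 N. Pads are 19 mm wide; open, the fingers measure 117 mm over their backs; the gripper's body (75 mm by 190 mm) begins 51 mm behind the grasp point.
Start: joints at [-1.222, 0.333, 0.04, 1.465, -0.013, 1.343, -0.059], TCP at [0.281, 0.586, 0.405] pointing down, gripper open.
Joint ranges: [-2.58, 2.58], [-0.38, 2.09], [-1.3, 1.39], [0.25, 2.4], [-1.5, 4.64], [0.08, 2.09], [-2.65, 2.65]. Speed limits (rad/s): [2.22, 2.22, 2.79, 2.79, 3.14, 3.14, 3.14].

### API

Orientations are given as a unit quaternion [w, x, y, z].
In Python, from plant import manip gives the robot as it stands.
- The arm moves only by the tool send_rows, never from a script. Its arguments are lists of equal length, an entry for each row: "offset": the shift along the tool's x, y, z in cm, a list of three; "rot": the turn, a rotation vector about the tool's x, y, z in degrees, a list of three; "jaw": the closure, from 0 (fully open) to 1 (shut). In form: {"offset": [[dx, dy, dz], ...], "rot": [[wx, wy, wz], ...], "jaw": [jaw, ...]}. A call has 1 to 10 rows; each row is the pose to reach, as a shift and turn from the pose commanded when the call began, along the tool's axes at that moment; what a row does not reach only later rows make up. A row lasts 1/12 s, in which the tool goes at most 41.7 mm and 7.16 degrees, less where a joint would pass 70% of its speed; a pose out of reach is approached as far as the arm can. A call with a gripper value outside its range is refused whole. The fingers move at their own pace and stop on an object; "squeeze" is the grip in N (left out, the last holds). Time passes only in rows, so rows that repeat a pose let the fingers close. It gives the time, the measured TCP pose, the force, the opening and the grip force at its end, in the units of the state.
- manip.read_state(): the state, without advancing time (a new reading comes with each control period).
- manip.get_image(name): name is "scene" or "side" or "wrist"; returns the picture (420x560x3 uint8, red, green, blue); there is no depth.
- manip.camera_model(name): a dict with "fx", "fy", "cx", "cy" (pixels), "distortion" ([k1, k2, p1, p2, k3] as OpenCV has them; the pictures are not rectified), "R" (3x3) and "t" (3): a world point X has camera coordinates R X + t. Camera axes: x right, y down, z forward; pixel columns grow to the right and rows downward; lengths in m; the calibration is good to about 2 mm. A picture is of the moment at which its call begins: read the wrist's pose just before it. camera_model takes no time and is no camera call; for the wrist camera it gives the pose at the moment of the call.
- manip.sign_off(): hands the job in; it is judged then, once.
Trained networks look in the newest picture that a camera, given by its name, has taken for a name from the list of things; names that differ only in an ending like _2 or _b are one class to them, and where a whole thing is asked for, a point or a joint stands for the part that bears it (a point fixed in the world has none). Each returns a list of dicts, best first, with "p" (0 to 1); they miss things now and then, are a little off and sometimes report something else, mostly with a low value. They report only what shows in the picture. A call takes as long as a camera call. They do not tell look-alikes from the thing itself.
- manip.cut_out(name, camera): "region" (420x560 bool, what is visible of it) and "bbox" ([left, top, width, height] in pixels, round what is visible of it).
The state is a dict: "time": time; "joint_positions": joint angles; "dq": joint speeds; "joint_torque": joint torques, N m; "eef_pos": TCP position; "orientation": TCP orientation; "contact_force": force on the tool from outside, world axes, zero at the start; "moment": the same for the moment, N m; "gripper_width": opening from 0.0 (shut) to 1.0 (fully open); "finger_force": force on a finger pad.
Only numpy, scipy, OpenCV 4.12 (cv2) and the standard library are available. Lean on these libraries where they do the work, as an engineer would, in place of code of your own. Each camera call takes 0.05 s, during which the arm holds its last target. There are 200 camera calls.

## Working session

There is one attempt and no reset: what is moved stays moved. The work goes in short steps, Python scripts to look and compute and a tool call to move; the robot and the scene stay as the last step left them, time stands still between calls to the robot, and variables do not carry over. Pictures are saved under pics/ and viewed, at most 10 in all, crops included, and the job is handed in when it is done.

Besides the shell and the picture viewer there is one more tool, called after "Call:" as name(argument=value, ...) on one line, values as JSON. send_rows: Moves the arm, as the interface text tells. Its arguments: {"type":"object","properties":{"offset":{"type":"array"},"rot":{"type":"array"},"jaw":{"type":"array"},"squeeze":{"type":"number"}},"required":["offset","rot","jaw"]}

```bash
mkdir -p pics; ls; python3 - <<'E'
from plant import manip
import cv2,numpy as np
print(manip.tip_extent, manip.read_state())
a=manip.get_image("scene");b=manip.get_image("side")
for n,i in (("scene",a),("side",b)): cv2.imwrite(f"pics/{n}0.png",cv2.cvtColor(i,cv2.COLOR_RGB2BGR))
for c in("scene","side"):
  for n in("nut_centre","tray","thrust_ring_mid","pinion","carton","screwdriver"):
    print(c,n,[(round(d["p"],2),d["bbox"]) for d in manip.cut_out(n,c)])
E
```

```text
pics
0.1822 {'time': 0.0, 'joint_positions': array([-1.22219241,  0.3339212 ,  0.03988883,  1.46627647, -0.0134238 ,
        1.34328574, -0.05850397]), 'dq': array([-0.00076241, -0.00047514, -0.00051771, -0.0006568 , -0.00048341,
        0.001641  ,  0.00080646]), 'joint_torque': array([ 7.56404061e-04, -6.56374955e+01,  1.33553222e+00, -4.03794694e+01,
       -5.98553591e-02,  4.49499220e-02,  2.13468752e-04]), 'eef_pos': array([0.28137891, 0.58574843, 0.40385003]), 'orientation': array([-1.34956084e-04,  2.22055708e-01,  9.75033642e-01, -8.00963000e-04]), 'contact_force': array([-0.31498224,  0.07403964,  0.13804074]), 'moment': array([-0.01661506, -0.01887223,  0.00801656]), 'finger_force': 0.0, 'gripper_width': 1.0035973211682443}
scene nut_centre [(0.82, [239.6, 183.4, 22.2, 23.2]), (0.67, [270.5, 206.7, 26.2, 31.7]), (0.36, [169.5, 218.5, 27.5, 15.8])]
scene tray [(0.82, [100.0, 194.6, 111.2, 60.2])]
scene thrust_ring_mid [(0.61, [171.4, 217.5, 23.8, 18.8]), (0.51, [249.5, 204.8, 69.9, 62.6])]
scene pinion [(0.75, [393.6, 189.2, 22.6, 34.0])]
scene carton [(0.96, [301.8, 260.3, 58.6, 62.0])]
scene screwdriver [(0.92, [186.5, 268.3, 57.4, 62.2])]
side nut_centre [(0.71, [262.8, 202.6, 21.9, 31.7]), (0.66, [246.1, 178.2, 22.4, 24.3]), (0.57, [196.9, 276.4, 25.2, 34.8])]
side tray [(0.96, [239.0, 298.0, 145.3, 121.7])]
side thrust_ring_mid [(0.94, [281.4, 325.1, 27.5, 29.6])]
side pinion [(0.78, [186.6, 150.1, 21.2, 28.7])]
side carton [(0.6, [302.8, 154.9, 50.9, 60.1])]
side screwdriver [(0.74, [323.6, 255.2, 83.7, 12.9])]
```

View pics/scene0.png

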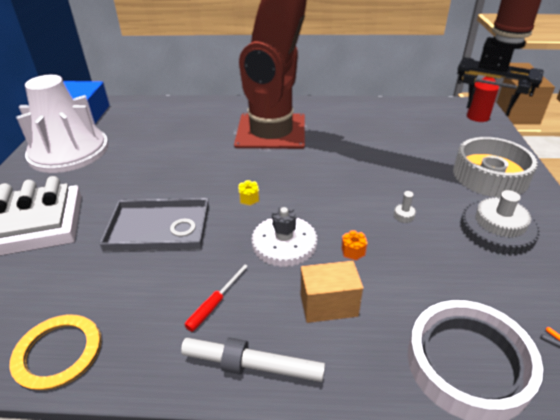

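View pics/side0.png

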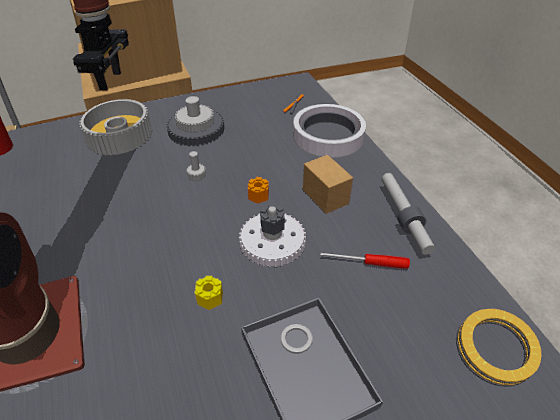

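The scene picture shows three candidates: the dark nut on the drum stud at (284,221), a yellow one at (248,192) and an orange one at (354,245). In the side picture they are at (272,218), (208,291) and (258,189). Only the dark one sits on the stud, so it is the one meant. The tray is at (157,224) in scene, with its ring in the right-hand half.

```bash
cat > h.py <<'E'
from plant import manip
import cv2,numpy as np
from scipy.spatial.transform import Rotation as Ro
from scipy.optimize import least_squares
def cam(n):
    m=manip.camera_model(n);K=np.array([[m["fx"],0,m["cx"]],[0,m["fy"],m["cy"]],[0,0,1.]])
    return K,np.array(m["distortion"],float),np.array(m["R"]),np.array(m["t"])
def proj(c,X):
    K,d,R,t=c; return cv2.projectPoints(np.atleast_2d(np.asarray(X,float)),cv2.Rodrigues(R)[0],t,K,d)[0][:,0]
def ray(c,uv):
    K,d,R,t=c; p=cv2.undistortPoints(np.array([[uv]],float),K,d)[0,0]
    return -R.T@t, R.T@np.array([p[0],p[1],1.])
def onz(c,uv,z):
    o,r=ray(c,uv); return o+r*(z-o[2])/r[2]
def tri(obs):
    return least_squares(lambda X:np.concatenate([proj(c,X)[0]-uv for c,uv in obs]),[.6,0,.05]).x
def boxpts(sx,sy,h):
    return np.array([[a*sx/2,b*sy/2,z] for a in(-1,1) for b in(-1,1) for z in(0,h)])
def cmd():
    s=manip.read_state();q=s["orientation"];R=Ro.from_quat([q[1],q[2],q[3],q[0]]);return s,R
def save(n,img): cv2.imwrite(f"pics/{n}.png",cv2.cvtColor(img,cv2.COLOR_RGB2BGR))
E
python3 - <<'E'
from h import *
S=cam("scene");D=cam("side")
manip.get_image("scene");manip.get_image("side")
ctr=lambda b:np.array([b[0]+b[2]/2-.5,b[1]+b[3]/2-.5])
def near(n,c,p): return min(manip.cut_out(n,c),key=lambda d:np.hypot(*(ctr(d["bbox"])-p)))
for nm,a,b in(("nut_centre",(284,221),(272,218)),("nut_centre",(248,192),(208,291)),("nut_centre",(354,245),(258,189)),("thrust_ring_mid",(183,228),(296,338)),("pinion",(404,207),(196,165)),("carton",(331,290),(328,184)),("screwdriver",(215,299),(365,262))):
  try:
    X=ctr(near(nm,"scene",a)["bbox"]),ctr(near(nm,"side",b)["bbox"])
    P=tri([(S,X[0]),(D,X[1])]);print(nm,X,P.round(4),(proj(S,P)[0]-X[0]).round(1),(proj(D,P)[0]-X[1]).round(1))
  except Exception as e: print(nm,e)
# tray: silhouette fit
hs=[]
for c,n,p in((S,"scene",(157,224)),(D,"side",(310,360))):
    r=near("tray",n,p)["region"].astype(np.uint8)
    h=cv2.convexHull(max(cv2.findContours(r,0,2)[0],key=len))[:,0].astype(float)
    m=np.zeros((420,560),np.uint8);cv2.fillConvexPoly(m,h.astype(int),255);hs.append((c,m))
B=boxpts(.17,.24,.03)
def cost(x):
    R=Ro.from_euler("z",x[2]).as_matrix();o=[]
    for c,m in hs:
        q=cv2.convexHull(proj(c,B@R.T+[x[0],x[1],0]).astype(np.float32)).round().astype(int)
        k=np.zeros_like(m);cv2.fillConvexPoly(k,q,255);o.append((cv2.GaussianBlur(k,(0,0),2).astype(float)-cv2.GaussianBlur(m,(0,0),2)))
    return sum((a**2).sum() for a in o)/255**2
from scipy.optimize import minimize
g=onz(S,(157,228),.0);best=min((minimize(cost,[g[0],g[1],y],method="Nelder-Mead",options=dict(initial_simplex=np.array([g[0],g[1],y])+np.array([[0,0,0],[.03,0,0],[0,.03,0],[0,0,.2]]))) for y in(-.4,0,.4)),key=lambda r:r.fun)
print("tray",g,best.x,best.fun)
E
```

```text
nut_centre (array([284.95, 222.2 ]), array([271.75, 216.3 ])) [0.5691 0.0713 0.0753] [ 0.7 -0.7] [0.7 0.7]
nut_centre (array([249.05, 193.4 ]), array([209.05, 293.9 ])) [ 0.3857 -0.038   0.0155] [-0.8  0.7] [-0.6 -0.6]
nut_centre (array([351.2, 242.4]), array([258.3 , 190.15])) [0.5849 0.2249 0.0263] [-0.4  0.4] [-0.4 -0.5]
thrust_ring_mid (array([180.75, 225.7 ]), array([294.85, 337.45])) [ 0.5175 -0.1958  0.0127] [ 0.5 -0.4] [0.4 0.3]
pinion (array([403.1 , 206.95]), array([196.05, 164.75])) [0.4563 0.3688 0.0363] [ 0.4 -0.6] [0.4 0.6]
carton (array([331.25, 291.6 ]), array([329.45, 185.4 ])) [0.7545 0.1664 0.044 ] [-1.8  1.6] [-2.1 -2.1]
screwdriver (array([213.55, 298.  ]), array([364.5 , 261.35])) [ 0.7405 -0.0746  0.006 ] [ 1.5 -1. ] [1.6 1.1]
tray [ 0.5150787  -0.26170924  0.        ] [ 0.51581496 -0.25797884  0.05595904] 31.466128412149175
```

Call:
send_rows(offset=[[-48,-34,0],[-48,-34,0],[-48,-34,0],[-48,-34,0],[-48,-34,0],[-48,-34,0],[-48,-34,0],[-48,-34,0],[-48,-34,0],[-48,-34,0]], rot=[[0,0,0],[0,0,0],[0,0,0],[0,0,0],[0,0,0],[0,0,0],[0,0,0],[0,0,0],[0,0,0],[0,0,0]], jaw=[0,0,0,0,0,0,0,0,0,0])

```text
time: 2.43
eef_pos: [0.4842, 0.2195, 0.4052]
orientation: [0.0, 0.222, 0.975, 0.0]
contact_force: [1.1, 0.5, -0.4]
gripper_width: 0.999
finger_force: 0.0
```

```bash
python3 - <<'E'
from h import *
s,R=cmd();print(s["time"],s["eef_pos"],s["joint_positions"].round(3),R.as_matrix().round(3))
c=cam("wrist");o=-c[2].T@c[3];print("cam in tool",R.inv().apply(o-s["eef_pos"]).round(3),"fwd",R.inv().apply(c[2][2]).round(3))
print((R.inv().apply(np.array([.569,.071,.40])-s["eef_pos"])*100).round(2))
E
```

```text
2.4333 [0.48419239 0.21952596 0.40517779] [-0.79   0.087  0.3    1.766 -0.027  1.292  0.64 ] [[-0.901  0.433  0.001]
 [ 0.433  0.901  0.001]
 [-0.     0.001 -1.   ]]
cam in tool [0.072 0.    0.02 ] fwd [-0.26   0.001  0.966]
[-14.07  -9.72   0.51]
```

Call:
send_rows(offset=[[-14,-9.7,6],[-14,-9.7,6],[-14,-9.7,6],[-14,-9.7,6],[-14,-9.7,6],[-14,-9.7,6],[-14,-9.7,6]], rot=[[0,0,0],[0,0,0],[0,0,0],[0,0,0],[0,0,0],[0,0,0],[0,0,0]], jaw=[0,0,0,0,0,0,0])

```text
time: 3.02
eef_pos: [0.568, 0.0729, 0.3445]
orientation: [-0.0, 0.223, 0.975, -0.0]
contact_force: [0.5, 1.0, 0.2]
gripper_width: 0.997
finger_force: 0.0
```

```bash
python3 - <<'E'
from h import *
s,R=cmd();c=cam("wrist");i=manip.get_image("wrist");save("w1",i);np.savez("w1.npz",K=c[0],d=c[1],R=c[2],t=c[3],i=i,p=s["eef_pos"],Rt=R.as_matrix())
print(s["time"],s["eef_pos"],s["joint_positions"].round(3),s["contact_force"])
L=manip.cut_out("nut_centre","wrist")
print([(d["p"],d["bbox"]) for d in L], proj(c,[.5691,.0713,.099]),proj(c,[.5691,.0713,.109]))
u,v=proj(c,[.5691,.0713,.099])[0].astype(int)
cr=i[max(0,v-110):v+110,max(0,u-110):u+110];print(max(0,u-110),max(0,v-110));save("w1c",cv2.resize(cr,None,fx=2.7,fy=2.7,interpolation=2))
E
```

```text
3.0167 [0.56795052 0.07286874 0.3444779 ] [-0.577  0.224  0.43   1.755 -0.1    1.184  1.003] [0.53547876 0.98372282 0.18978332]
[(0.92, [0.0, 16.9, 105.0, 85.5]), (0.63, [407.9, 106.0, 90.0, 72.5]), (0.59, [226.9, 175.9, 78.4, 88.4])] [[273.08822403 231.0380592 ]] [[273.00727595 235.74890555]]
163 121
```

View pics/w1c.png

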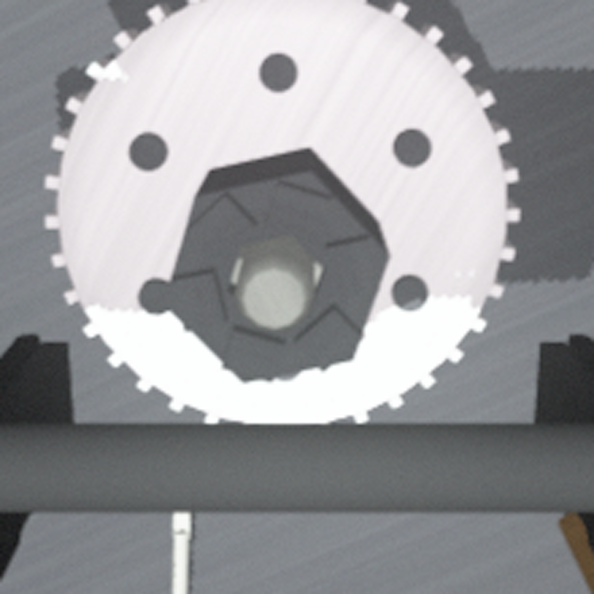

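The crop shows the dark castellated nut centred near (280,270), on the drum, with the light stud end in it at (275,298). It is the dark one, not the orange or yellow. I'll fit a hex prism to its silhouette.

```bash
cat >> h.py <<'E'
def fitnut(c,m,x0,z0,yaws,z1=.044,lock=False):
    from scipy.optimize import minimize
    a=np.radians(30+60*np.arange(6));H=np.array([[.030*np.cos(t),.030*np.sin(t),z] for t in a for z in(0,z1)])
    g=cv2.GaussianBlur(m.astype(np.uint8)*255,(0,0),1.5).astype(float)
    def cost(x):
        P=H@Ro.from_euler("z",x[2]).as_matrix().T+[x[0],x[1],z0]
        q=cv2.convexHull(proj(c,P).astype(np.float32));k=np.zeros(m.shape,np.uint8)
        cv2.fillConvexPoly(k,(q*16).round().astype(int),255,cv2.LINE_8,4)
        return ((cv2.GaussianBlur(k,(0,0),1.5)-g)**2).sum()/255**2
    R=[minimize(cost,[*x0,y],method="Nelder-Mead",options=dict(xatol=1e-5,initial_simplex=np.array([*x0,y])+np.array([[0,0,0],[.006,0,0],[0,.006,0],[0,0,.15]]))) for y in yaws]
    return sorted([(r.fun,*r.x) for r in R])
E
python3 - <<'E'
from h import *
z=np.load("w1.npz");c=(z["K"],z["d"],z["R"],z["t"]);i=z["i"]
L=manip.cut_out("nut_centre","wrist");u0=proj(c,[.5691,.0713,.085])[0]
d=min(L,key=lambda d:np.hypot(d["bbox"][0]+d["bbox"][2]/2-u0[0],d["bbox"][1]+d["bbox"][3]/2-u0[1]))
m=d["region"];m2=np.zeros(m.shape,np.uint8);cv2.fillConvexPoly(m2,cv2.convexHull(max(cv2.findContours(m.astype(np.uint8),0,2)[0],key=len)),1)
for nm,mm in(("net",m2),):
  for f in fitnut(c,mm,(.569,.071),.055,np.radians([-25,-5,15])): print(nm,np.round(f,4),np.degrees(f[3]).round(1))
# intensity mask
dk=((i.max(2)<100)).astype(np.uint8);roi=np.zeros_like(dk);cv2.dilate(m2,np.ones((5,5)),roi);dk&=roi;dk=cv2.morphologyEx(dk|m.astype(np.uint8),cv2.MORPH_OPEN,np.ones((3,3)))
m3=np.zeros(m.shape,np.uint8);cv2.fillConvexPoly(m3,cv2.convexHull(max(cv2.findContours(dk,0,2)[0],key=len)),1)
for f in fitnut(c,m3,(.569,.071),.055,np.radians([-25,-5,15])): print("int",np.round(f,4),np.degrees(f[3]).round(1))
# stud end: crop pixel (275,298)
uv=np.array([163,121])+np.array([275,298])/2.7;print("stud",onz(c,uv,.109))
T=z["Rt"];print("tool y az",np.degrees(np.arctan2(T[1,1],T[0,1])))
E
```

```text
net [18.4899  0.5635  0.0677  0.806 ] 46.2
net [21.2366  0.5637  0.0678 -0.2226] -12.8
net [26.0141  0.5636  0.0675 -0.2636] -15.1
int [19.925   0.5636  0.0675 -0.232 ] -13.3
int [21.3669  0.5635  0.0676  0.8103] 46.4
int [24.4999  0.5636  0.0675 -0.2581] -14.8
stud [0.56406479 0.06781369 0.109     ]
tool y az 64.22794278030041
```

Call:
send_rows(offset=[[0.15,-0.65,4.4],[0.15,-0.65,4.4],[0.15,-0.65,4.4],[0.15,-0.65,4.4],[0.15,-0.65,4.4],[0.15,-0.65,4.4]], rot=[[0,0,6],[0,0,12],[0,0,17.7],[0,0,17.7],[0,0,17.7],[0,0,17.7]], jaw=[0,0,0,0,0,0])

```text
time: 3.67
eef_pos: [0.5637, 0.0692, 0.3015]
orientation: [0.0, 0.367, 0.93, 0.0]
contact_force: [0.8, -0.6, 0.7]
gripper_width: 0.997
finger_force: 0.0
```

```bash
cat > w.py <<'E'
from h import *
import sys
n,x,y,z0=sys.argv[1],*map(float,sys.argv[2:5])
s,R=cmd();c=cam("wrist");i=manip.get_image("wrist");save(n,i)
L=manip.cut_out("nut_centre","wrist");u0=proj(c,[x,y,z0+.03])[0]
d=min(L,key=lambda d:np.hypot(d["bbox"][0]+d["bbox"][2]/2-u0[0],d["bbox"][1]+d["bbox"][3]/2-u0[1]))
m=d["region"];m2=np.zeros(m.shape,np.uint8);cv2.fillConvexPoly(m2,cv2.convexHull(max(cv2.findContours(m.astype(np.uint8),0,2)[0],key=len)),1)
T=R.as_matrix();az=np.degrees(np.arctan2(T[1,1],T[0,1]))
print(s["time"],s["eef_pos"].round(4),s["joint_positions"].round(3),s["contact_force"].round(1),"az",az.round(1),d["p"],d["bbox"])
for f in fitnut(c,m2,(x,y),z0,np.radians([-25,-5,15])):
    e=R.inv().apply(np.array([f[1],f[2],z0+.022])-s["eef_pos"]-T[:,2]*.164)*100
    print(np.round(f,4),"yaw60",np.degrees(f[3])%60, "tool offs cm",e.round(2))
E
python3 w.py w2 .5636 .0677 .055
```

```text
3.6667 [0.5637 0.0692 0.3015] [-0.601  0.259  0.467  1.816 -0.13   1.096  0.731] [ 0.8 -0.6  0.7] az 46.9 0.8 [229.8, 189.4, 87.5, 89.0]
[ 8.890786e+02  5.623000e-01  6.860000e-02 -2.349000e-01] yaw60 46.538954280923335 tool offs cm [ 0.07 -0.17  6.05]
[ 8.895928e+02  5.622000e-01  6.880000e-02 -2.355000e-01] yaw60 46.50723639444179 tool offs cm [ 0.09 -0.16  6.05]
[8.945844e+02 5.623000e-01 6.870000e-02 8.121000e-01] yaw60 46.531456239348394 tool offs cm [ 0.07 -0.16  6.05]
```

Call:
send_rows(offset=[[-0.1,-0.15,2],[-0.1,-0.15,4],[-0.1,-0.15,5.5],[-0.1,-0.15,6],[-0.1,-0.15,6],[-0.1,-0.15,6]], rot=[[0,0,0],[0,0,0],[0,0,0],[0,0,0],[0,0,0],[0,0,0]], jaw=[0,0,0,0,0,0])

```text
time: 4.27
eef_pos: [0.5636, 0.0665, 0.2414]
orientation: [0.0, 0.369, 0.929, 0.0]
contact_force: [-0.2, 0.4, 0.7]
gripper_width: 0.999
finger_force: 0.0
```

Call:
send_rows(offset=[[0,0,0],[0,0,0],[0,0,0],[0,0,0],[0,0,0],[0,0,0],[0,0,0],[0,0,0]], rot=[[0,0,0],[0,0,0],[0,0,0],[0,0,0],[0,0,0],[0,0,0],[0,0,0],[0,0,0]], jaw=[0.2,0.3,0.4,0.5,0.5,0.5,0.5,0.5], squeeze=15)

```text
time: 4.93
eef_pos: [0.5634, 0.0666, 0.2409]
orientation: [0.0, 0.369, 0.929, 0.0]
contact_force: [0.1, 0.3, 1.3]
gripper_width: 0.594
finger_force: 15.0
```

```bash
python3 - <<'E'
from h import *
s,R=cmd();print({k:np.round(s[k],3) for k in("time","eef_pos","contact_force","moment","finger_force","gripper_width","joint_positions")})
print("tool F",R.inv().apply(s["contact_force"]).round(1),"M",R.inv().apply(s["moment"]).round(2))
E
```

```text
{'time': np.float64(4.933), 'eef_pos': array([0.563, 0.067, 0.241]), 'contact_force': array([0.122, 0.34 , 1.287]), 'moment': array([ 0.085,  0.064, -0.001]), 'finger_force': np.float64(14.999), 'gripper_width': np.float64(0.594), 'joint_positions': array([-0.579,  0.33 ,  0.453,  1.87 , -0.172,  0.979,  0.763])}
tool F [ 0.1  0.3 -1.3] M [-0.02  0.11  0.  ]
```

Call:
send_rows(offset=[[0,0,0],[0,0,-0.01],[0,0,-0.03],[0,0,-0.05],[0,0,-0.07],[0,0,-0.07]], rot=[[0,0,4],[0,0,8],[0,0,12],[0,0,16],[0,0,20],[0,0,20]], jaw=[0.5,0.5,0.5,0.5,0.5,0.5], squeeze=25)

```text
time: 5.43
eef_pos: [0.5633, 0.0667, 0.2414]
orientation: [-0.0, 0.526, 0.85, -0.0]
contact_force: [-0.1, 0.0, 0.4]
gripper_width: 0.595
finger_force: 25.0
```

```bash
cat > f.py <<'E'
from h import *
s,R=cmd();T=R.as_matrix();print(s["time"],s["eef_pos"].round(4),"q7",s["joint_positions"][6].round(3),"az",np.degrees(np.arctan2(T[1,1],T[0,1])).round(2),"tilt",T[:,2].round(4),"grip",s["finger_force"].round(1),s["gripper_width"].round(3))
print("tool F",R.inv().apply(s["contact_force"]).round(1),"M",R.inv().apply(s["moment"]).round(2))
E
python3 f.py
```

```text
Traceback (most recent call last):
  File "f.py", line 2, in <module>
    s,R=cmd();T=R.as_matrix();print(s["time"],s["eef_pos"].round(4),"q7",s["joint_positions"][6].round(3),"az",np.degrees(np.arctan2(T[1,1],T[0,1])).round(2),"tilt",T[:,2].round(4),"grip",s["finger_force"].round(1),s["gripper_width"].round(3))
                                                                                                                                                                                            ^^^^^^^^^^^^^^^^^^^^^^^
AttributeError: 'float' object has no attribute 'round'
```

Call:
send_rows(offset=[[0,0,-0.02],[0,0,-0.04],[0,0,-0.06],[0,0,-0.08],[0,0,-0.1],[0,0,-0.1]], rot=[[0,0,4],[0,0,8],[0,0,12],[0,0,16],[0,0,20],[0,0,20]], jaw=[0.5,0.5,0.5,0.5,0.5,0.5])

```text
time: 5.93
eef_pos: [0.5634, 0.0666, 0.2425]
orientation: [0.0, 0.665, 0.747, -0.0]
contact_force: [0.2, 0.3, 1.0]
gripper_width: 0.595
finger_force: 25.0
```

```bash
sed -i 's/s\["finger_force"\].round(1),s\["gripper_width"\].round(3)/round(float(s["finger_force"]),1),round(float(s["gripper_width"]),3)/' f.py; python3 f.py
```

```text
5.9333 [0.5634 0.0666 0.2425] q7 0.111 az 6.6 tilt [ 1.e-04 -1.e-04 -1.e+00] grip 25.0 0.595
tool F [ 0.2  0.2 -1. ] M [ 0.01 -0.02 -0.05]
```

Call:
send_rows(offset=[[0,0,-0.02],[0,0,-0.04],[0,0,-0.06],[0,0,-0.08],[0,0,-0.1],[0,0,-0.1]], rot=[[0,0,4],[0,0,8],[0,0,12],[0,0,16],[0,0,20],[0,0,20]], jaw=[0.5,0.5,0.5,0.5,0.5,0.5])

```text
time: 6.43
eef_pos: [0.5635, 0.0666, 0.2436]
orientation: [0.0, 0.784, 0.62, 0.0]
contact_force: [0.6, 0.5, -0.0]
gripper_width: 0.593
finger_force: 25.0
```

```bash
python3 f.py
```

```text
6.4333 [0.5635 0.0666 0.2436] q7 -0.21 az -13.32 tilt [ 3.e-04 -2.e-04 -1.e+00] grip 25.0 0.593
tool F [0.6 0.5 0. ] M [-0.13 -0.04 -0.03]
```

Call:
send_rows(offset=[[0,0,-0.02],[0,0,-0.05],[0,0,-0.05],[0,0,-0.1],[0,0,-0.15],[0,0,-0.2],[0,0,-0.2]], rot=[[0,0,5],[0,0,10],[0,0,10],[0,0,10],[0,0,10],[0,0,10],[0,0,10]], jaw=[0.5,0.5,0.5,0.5,0.5,0.5,0.5])

```text
time: 7.02
eef_pos: [0.5632, 0.0667, 0.2452]
orientation: [-0.0, 0.835, 0.55, -0.0]
contact_force: [2.3, 0.5, -5.5]
gripper_width: 0.593
finger_force: 25.0
```

```bash
python3 f.py
```

```text
7.0167 [0.5632 0.0667 0.2452] q7 -0.371 az -23.23 tilt [-5.e-04  1.e-04 -1.e+00] grip 25.0 0.593
tool F [1.3 1.9 5.5] M [-0.16  0.29 -0.03]
```

Call:
send_rows(offset=[[0,0,-0.05],[0,0,-0.05],[0,0,-0.05]], rot=[[0,0,0],[0,0,0],[0,0,0]], jaw=[0.5,0.5,0.5])

```text
time: 7.27
eef_pos: [0.5632, 0.0666, 0.2458]
orientation: [-0.0, 0.835, 0.55, -0.0]
contact_force: [1.0, 0.8, -5.7]
gripper_width: 0.595
finger_force: 25.0
```

```bash
python3 f.py
```

```text
7.2667 [0.5632 0.0666 0.2458] q7 -0.372 az -23.32 tilt [-5.e-04  0.e+00 -1.e+00] grip 25.0 0.595
tool F [1.1 0.6 5.7] M [-0.08  0.2  -0.03]
```

Call:
send_rows(offset=[[0,0,-0.05],[0,0,-0.1],[0,0,-0.1]], rot=[[0,0,0],[0,0,0],[0,0,0]], jaw=[0.5,0.5,0.5])

```text
time: 7.52
eef_pos: [0.5633, 0.0665, 0.2471]
orientation: [-0.0, 0.836, 0.549, -0.0]
contact_force: [1.1, 0.9, -4.2]
gripper_width: 0.596
finger_force: 25.0
```

```bash
python3 f.py
```

```text
7.5167 [0.5633 0.0665 0.2471] q7 -0.374 az -23.35 tilt [-2.e-04  0.e+00 -1.e+00] grip 25.0 0.596
tool F [1.3 0.6 4.2] M [-0.01  0.21  0.02]
```

Call:
send_rows(offset=[[0,0,-0.05],[0,0,-0.1],[0,0,-0.1]], rot=[[0,0,0],[0,0,0],[0,0,0]], jaw=[0.5,0.5,0.5])

```text
time: 7.77
eef_pos: [0.5634, 0.0665, 0.2481]
orientation: [0.0, 0.836, 0.549, -0.0]
contact_force: [0.6, 1.1, -5.0]
gripper_width: 0.602
finger_force: 25.0
```

```bash
python3 f.py
```

```text
7.7667 [0.5634 0.0665 0.2481] q7 -0.375 az -23.36 tilt [-0. -0. -1.] grip 25.0 0.602
tool F [1.2 0.1 5. ] M [0.02 0.04 0.04]
```

```bash
python3 - <<'E'
from h import *
out=[]
for n,p in(("side",(275,225)),("scene",(284,225))):
    i=manip.get_image(n);out.append(cv2.resize(i[p[1]-45:p[1]+40,p[0]-45:p[0]+45],None,fx=4.4,fy=5,interpolation=2))
w=manip.get_image("wrist");save("p3",np.hstack(out)); save("p3w",cv2.resize(w[100:300,160:400],None,fx=2.5,fy=2.5))
E
```

```text
(no output)
```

View pics/p3.png

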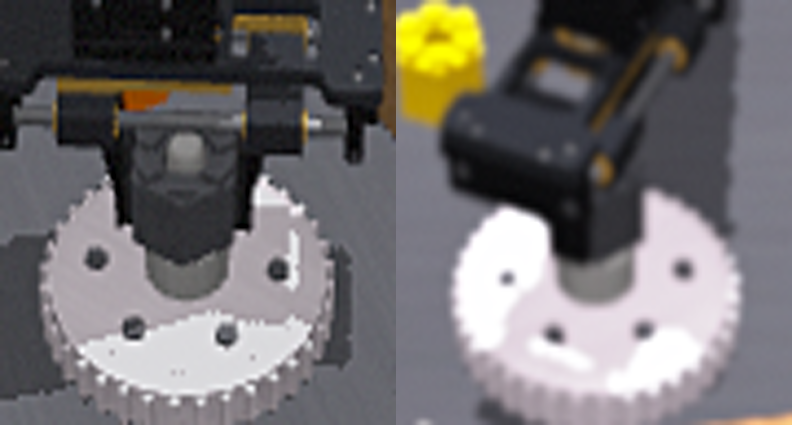

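View pics/p3w.png

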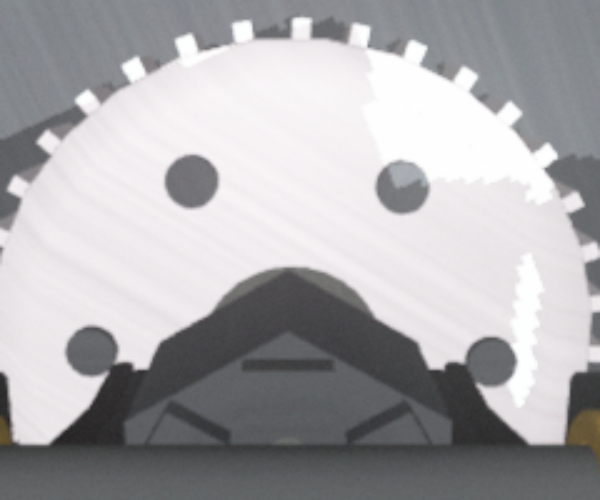

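The side crop (left) shows the nut held between the fingers, with its lowest corner near crop (183,262) and the hub below it. The wrist crop shows it level and symmetric, bottom corner (290,272) and top corner (289,333). I'll compute its height from these.

```bash
python3 - <<'E'
from h import *
W=cam("wrist");D=cam("side")
a=np.radians(6.64+60*np.arange(6))
for h in(0,.003,.005,.007,.009):
    P=np.array([[.5634+.03*np.cos(t),.0666+.03*np.sin(t),.055+h] for t in a]);T=P+[0,0,.039]
    w=proj(W,P);d=proj(D,P);k=w[:,1].argmin();j=d[:,1].argmax()
    print(h,"wrist bot",w[k].round(1),"top",proj(W,T)[k].round(1),proj(W,T+[0,0,.005])[k].round(1),"side",d[j].round(1))
print("measured wrist (276,208.8),(275.6,233.2) side (271.6,232.4)")
L=manip.cut_out("nut_centre","side");print([(d["p"],d["bbox"]) for d in L])
E
```

```text
0 wrist bot [276.3 203.3] top [276.5 225.6] [276.6 229.4] side [270.1 234.9]
0.003 wrist bot [276.3 204.7] top [276.5 227.9] [276.6 231.8] side [270.1 234. ]
0.005 wrist bot [276.3 205.6] top [276.6 229.4] [276.6 233.5] side [270.1 233.4]
0.007 wrist bot [276.3 206.6] top [276.6 231. ] [276.6 235.2] side [270.1 232.8]
0.009 wrist bot [276.3 207.6] top [276.6 232.6] [276.6 236.9] side [270.  232.2]
measured wrist (276,208.8),(275.6,233.2) side (271.6,232.4)
[(0.64, [259.7, 203.6, 22.4, 30.5])]
```

Call:
send_rows(offset=[[0,0,-0.04],[0,0,-0.08],[0,0,-0.1],[0,0,-0.1]], rot=[[0,0,0],[0,0,0],[0,0,0],[0,0,0]], jaw=[0.5,0.5,0.5,0.5])

```text
time: 8.3
eef_pos: [0.5633, 0.0665, 0.2487]
orientation: [0.0, 0.836, 0.549, -0.0]
contact_force: [2.7, 0.6, -8.5]
gripper_width: 0.594
finger_force: 25.0
```

```bash
python3 f.py
```

```text
8.3 [0.5633 0.0665 0.2487] q7 -0.376 az -23.36 tilt [-1.e-04 -3.e-04 -1.e+00] grip 25.0 0.594
tool F [1.6 2.2 8.5] M [-0.41  0.16  0.03]
```

Call:
send_rows(offset=[[0,0,0.12],[0,0,0.22],[0,0,0.22],[0,0,0.2],[0,0,0.17],[0,0,0.1],[0,0,0.05],[0,0,0],[0,0,-0.05],[0,0,-0.05]], rot=[[0,0,0],[0,0,0],[0,0,4],[0,0,8],[0,0,10],[0,0,10],[0,0,10],[0,0,10],[0,0,10],[0,0,10]], jaw=[0.5,0.5,0.5,0.5,0.5,0.5,0.5,0.5,0.5,0.5])

```text
time: 9.13
eef_pos: [0.5634, 0.0665, 0.2496]
orientation: [-0.0, 0.88, 0.475, 0.0]
contact_force: [0.1, -0.5, -3.1]
gripper_width: 0.6
finger_force: 25.0
```

```bash
python3 f.py
```

```text
9.1333 [0.5634 0.0665 0.2496] q7 -0.535 az -33.32 tilt [ 1.e-04  1.e-04 -1.e+00] grip 25.0 0.6
tool F [-0.4  0.4  3.1] M [-0.04  0.03 -0.  ]
```

Call:
send_rows(offset=[[0,0,-0.05],[0,0,-0.1],[0,0,-0.1]], rot=[[0,0,0],[0,0,0],[0,0,0]], jaw=[0.5,0.5,0.5])

```text
time: 9.38
eef_pos: [0.5634, 0.0665, 0.2506]
orientation: [-0.0, 0.88, 0.474, 0.0]
contact_force: [0.7, 0.5, -4.5]
gripper_width: 0.598
finger_force: 25.0
```

```bash
python3 f.py
```

```text
9.3833 [0.5634 0.0665 0.2506] q7 -0.536 az -33.35 tilt [ 1.e-04  1.e-04 -1.e+00] grip 25.0 0.598
tool F [0.8 0.3 4.5] M [-0.09  0.08  0.02]
```

Call:
send_rows(offset=[[0,0,-0.04],[0,0,-0.08],[0,0,-0.1],[0,0,-0.1]], rot=[[0,0,0],[0,0,0],[0,0,0],[0,0,0]], jaw=[0.5,0.5,0.5,0.5])

```text
time: 9.72
eef_pos: [0.5634, 0.0665, 0.2515]
orientation: [0.0, 0.88, 0.474, 0.0]
contact_force: [0.7, 0.7, -4.0]
gripper_width: 0.593
finger_force: 25.0
```

```bash
python3 f.py
```

```text
9.7167 [0.5634 0.0665 0.2515] q7 -0.537 az -33.36 tilt [ 1.e-04 -0.e+00 -1.e+00] grip 25.0 0.593
tool F [1.  0.3 4. ] M [-0.06  0.07  0.02]
```

Call:
send_rows(offset=[[0,0,-0.05],[0,0,-0.1],[0,0,-0.15],[0,0,-0.15]], rot=[[0,0,0],[0,0,0],[0,0,0],[0,0,0]], jaw=[0.5,0.5,0.5,0.5])

```text
time: 10.05
eef_pos: [0.5634, 0.0665, 0.253]
orientation: [-0.0, 0.88, 0.474, -0.0]
contact_force: [0.0, 0.6, -4.0]
gripper_width: 0.601
finger_force: 25.0
```

```bash
python3 f.py; python3 - <<'E'
from h import *
D=cam("side");i=manip.get_image("side");w=manip.get_image("wrist")
save("p4",np.hstack([cv2.resize(i[180:265,230:320],(400,500),interpolation=2),cv2.resize(w[160:280,200:360],(400,500),interpolation=2)]))
E
```

```text
10.05 [0.5634 0.0665 0.253 ] q7 -0.538 az -33.36 tilt [-0. -0. -1.] grip 25.0 0.601
tool F [ 0.5 -0.3  4. ] M [-0.08  0.08 -0.03]
```

View pics/p4.png

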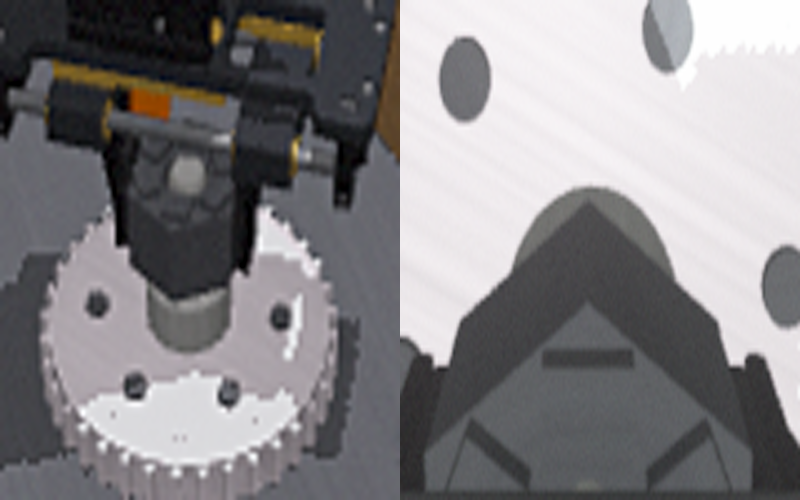

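The wrist view's nut corners are at (275,208.5) and (275,232.5), unchanged relative to the gripper, so there is no slip. The side view shows more hub below the nut, and the force is only its weight, so it is free. I'll lift it straight up.

Call:
send_rows(offset=[[0,0,-0.2],[0,0,-0.5],[0,0,-0.8],[0,0,-1.1],[0,0,-1.4],[0,0,-1.7],[0,0,-2],[0,0,-2],[0,0,-2]], rot=[[0,0,0],[0,0,0],[0,0,0],[0,0,0],[0,0,0],[0,0,0],[0,0,0],[0,0,0],[0,0,0]], jaw=[0.5,0.5,0.5,0.5,0.5,0.5,0.5,0.5,0.5], squeeze=35)

```text
time: 10.9
eef_pos: [0.5634, 0.0665, 0.2731]
orientation: [-0.0, 0.88, 0.474, 0.0]
contact_force: [0.6, 0.1, -3.9]
gripper_width: 0.593
finger_force: 35.0
```

```bash
python3 f.py
```

```text
10.9 [0.5634 0.0665 0.2731] q7 -0.556 az -33.35 tilt [ 3.e-04  1.e-04 -1.e+00] grip 35.0 0.593
tool F [0.4 0.4 3.9] M [ 0.04 -0.09 -0.02]
```

Call:
send_rows(offset=[[0,0,-0.6],[0,0,-1.2],[0,0,-1.8],[0,0,-2.5],[0,0,-3.5],[0,0,-4.5],[0,0,-6],[0,0,-6],[0,0,-6]], rot=[[0,0,0],[0,0,0],[0,0,0],[0,0,0],[0,0,0],[0,0,0],[0,0,0],[0,0,0],[0,0,0]], jaw=[0.5,0.5,0.5,0.5,0.5,0.5,0.5,0.5,0.5])

```text
time: 11.65
eef_pos: [0.5637, 0.0665, 0.334]
orientation: [0.0, 0.88, 0.474, 0.001]
contact_force: [-0.1, 0.1, -3.3]
gripper_width: 0.594
finger_force: 35.0
```

```bash
python3 f.py; python3 - <<'E'
from h import *
s,R=cmd();y=.056
for off in(-.06,-.065):
    t=np.array([.5158,-.258])+np.array([-np.sin(y),np.cos(y)])*off
    print(t,(R.inv().apply(np.array([*t,s["eef_pos"][2]])-s["eef_pos"])*100).round(2))
E
```

```text
11.65 [0.5637 0.0665 0.334 ] q7 -0.602 az -33.35 tilt [ 0.002  0.001 -1.   ] grip 35.0 0.594
tool F [-0.  -0.1  3.3] M [ 0.02 -0.17 -0.02]
[ 0.51915824 -0.31790594] [-34.56  17.42  -0.05]
[ 0.5194381  -0.32289811] [-34.96  17.71  -0.05]
```

Call:
send_rows(offset=[[-1,0.5,0],[-3,1.5,0],[-5.4,2.7,0],[-7.8,3.9,0],[-10.2,5.1,0],[-12.6,6.3,0],[-15,7.5,0],[-17.4,8.8,0],[-19.8,10,0],[-21.5,10.8,0]], rot=[[0,0,-2],[0,0,-5],[0,0,-9],[0,0,-13],[0,0,-17],[0,0,-21],[0,0,-25],[0,0,-29],[0,0,-33],[0,0,-36]], jaw=[0.5,0.5,0.5,0.5,0.5,0.5,0.5,0.5,0.5,0.5])

```text
time: 12.48
eef_pos: [0.5344, -0.1751, 0.3324]
orientation: [-0.0, 0.69, 0.724, -0.001]
contact_force: [0.3, 0.5, -4.4]
gripper_width: 0.592
finger_force: 35.0
```

```bash
python3 f.py; python3 - <<'E'
from h import *
s,R=cmd();print(s["joint_positions"].round(2),(R.inv().apply(np.array([.5192,-.318,s["eef_pos"][2]])-s["eef_pos"])*100).round(2))
E
```

```text
12.4833 [ 0.5344 -0.1751  0.3324] q7 0.461 az 2.74 tilt [-9.e-04 -7.e-04 -1.e+00] grip 35.0 0.592
tool F [0.5 0.3 4.4] M [ 0.04 -0.06  0.08]
[-0.44  0.25  0.79  1.81 -0.19  1.16  0.46] [-1.421e+01 -2.200e+00  1.000e-02]
```

Call:
send_rows(offset=[[-2,-0.3,0],[-4.2,-0.6,0],[-6.5,-1,0],[-8.8,-1.4,0],[-11,-1.7,0],[-13,-2,0],[-14.2,-2.2,0],[-14.2,-2.2,0],[-14.2,-2.2,0]], rot=[[0,0,0],[0,0,0],[0,0,0],[0,0,0],[0,0,0],[0,0,0],[0,0,0],[0,0,0],[0,0,0]], jaw=[0.5,0.5,0.5,0.5,0.5,0.5,0.5,0.5,0.5])

```text
time: 13.23
eef_pos: [0.5196, -0.3155, 0.3323]
orientation: [-0.0, 0.691, 0.723, -0.0]
contact_force: [-0.2, 0.5, -4.4]
gripper_width: 0.597
finger_force: 35.0
```

```bash
python3 f.py; python3 - <<'E'
from h import *
i=manip.get_image("wrist");c=cam("wrist")
B=boxpts(.17,.24,.03)@Ro.from_euler("z",.056).as_matrix().T+[.5158,-.258,0]
im=np.ascontiguousarray(i)
for p in proj(c,B[1::2]): 
    if abs(p).max()<2000: cv2.circle(im,tuple(int(v) for v in p),4,(255,0,0),1)
save("w5",im)
E
```

```text
13.2333 [ 0.5196 -0.3155  0.3323] q7 0.76 az 2.57 tilt [-1.e-03  3.e-04 -1.e+00] grip 35.0 0.597
tool F [ 0.5 -0.1  4.4] M [ 0.03 -0.08 -0.01]Traceback (most recent call last):
  File "<stdin>", line 5, in <module>
  File "h.py", line 9, in proj
    K,d,R,t=c; return cv2.projectPoints(np.atleast_2d(np.asarray(X,float)),cv2.Rodrigues(R)[0],t,K,d)[0][:,0]
                      ~~~~~~~~~~~~~~~~~^^^^^^^^^^^^^^^^^^^^^^^^^^^^^^^^^^^^^^^^^^^^^^^^^^^^^^^^^^^^^^
cv2.error: OpenCV(4.12.0) /io/opencv/modules/calib3d/src/calibration_base.cpp:1490: error: (-215:Assertion failed) npoints >= 0 && (depth == CV_32F || depth == CV_64F) in function 'projectPoints'
```

```bash
python3 - <<'E'
from h import *
i=manip.get_image("wrist");c=cam("wrist")
B=boxpts(.17,.24,.03)@Ro.from_euler("z",.056).as_matrix().T+[.5158,-.258,0]
im=np.ascontiguousarray(i)
for p in proj(c,B[1::2].copy()): 
    if abs(p).max()<2000: cv2.circle(im,tuple(int(v) for v in p),4,(255,0,0),1)
save("w5",im)
E
```

```text
(no output)
```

View pics/w5.png

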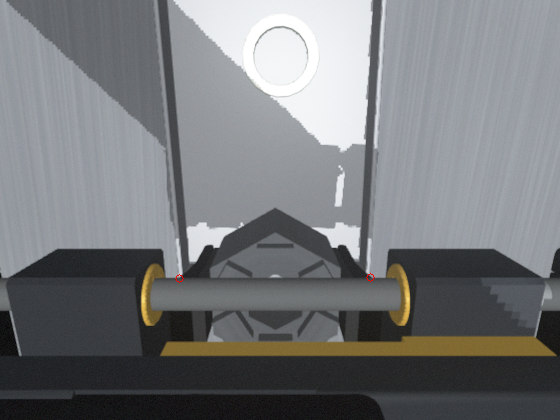

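The wrist picture shows the nut held level over the empty half of the tray. The walls at columns 185 and 368 agree with the predicted corners (180,278) and (370,278), and the ring is well away at (280,55). I'll lower it.

Call:
send_rows(offset=[[0,0,1],[0,0,3],[0,0,5],[0,0,7],[0,0,9],[0,0,11],[0,0,12.5],[0,0,13.5],[0,0,13.8],[0,0,13.8]], rot=[[0,0,0],[0,0,0],[0,0,0],[0,0,0],[0,0,0],[0,0,0],[0,0,0],[0,0,0],[0,0,0],[0,0,0]], jaw=[0.5,0.5,0.5,0.5,0.5,0.5,0.5,0.5,0.5,0.5])

```text
time: 14.17
eef_pos: [0.5199, -0.3147, 0.1942]
orientation: [-0.001, 0.69, 0.723, -0.0]
contact_force: [-0.8, 0.8, -3.7]
gripper_width: 0.597
finger_force: 35.0
```

Call:
send_rows(offset=[[0,0,0.1],[0,0,0.2],[0,0,0.2]], rot=[[0,0,0],[0,0,0],[0,0,0]], jaw=[0.5,0.5,0.5])

```text
time: 14.42
eef_pos: [0.5202, -0.3154, 0.1937]
orientation: [0.001, 0.691, 0.723, 0.0]
contact_force: [-0.2, 0.4, -3.5]
gripper_width: 0.595
finger_force: 35.0
```

```bash
python3 f.py
```

```text
14.4167 [ 0.5202 -0.3154  0.1937] q7 0.859 az 2.65 tilt [ 1.2e-03 -4.0e-04 -1.0e+00] grip 35.0 0.595
tool F [ 0.4 -0.2  3.5] M [ 0.09 -0.03  0.  ]
```

Call:
send_rows(offset=[[0,0,0.1],[0,0,0.2],[0,0,0.2],[0,0,0.2]], rot=[[0,0,0],[0,0,0],[0,0,0],[0,0,0]], jaw=[0.5,0.5,0.5,0.5])

```text
time: 14.75
eef_pos: [0.5199, -0.3153, 0.191]
orientation: [0.0, 0.691, 0.723, 0.0]
contact_force: [-0.7, -0.2, -4.6]
gripper_width: 0.596
finger_force: 35.0
```

```bash
python3 f.py; python3 -c "
from h import *
print(cmd()[0]['joint_positions'].round(3))"
```

```text
14.75 [ 0.5199 -0.3153  0.191 ] q7 0.861 az 2.64 tilt [ 0.  0. -1.] grip 35.0 0.596
tool F [-0.2 -0.7  4.6] M [ 0.01 -0.14  0.02]
[-0.091  0.542  0.721  1.811 -0.431  0.952  0.861]
```

Call:
send_rows(offset=[[0,0,0.05],[0,0,0.1],[0,0,0.12],[0,0,0.12]], rot=[[0,0,0],[0,0,0],[0,0,0],[0,0,0]], jaw=[0.5,0.5,0.5,0.5])

```text
time: 15.08
eef_pos: [0.5199, -0.3154, 0.1899]
orientation: [0.0, 0.691, 0.723, 0.0]
contact_force: [-0.8, 1.3, -1.3]
gripper_width: 0.6
finger_force: 35.0
```

```bash
python3 f.py
```

```text
15.0833 [ 0.5199 -0.3154  0.1899] q7 0.862 az 2.64 tilt [ 1.e-04  0.e+00 -1.e+00] grip 35.0 0.6
tool F [ 1.4 -0.7  1.3] M [ 0.27  0.09 -0.06]
```

Contact is starting, at the height expected. I'll go a touch further and then open gently.

Call:
send_rows(offset=[[0,0,0.03],[0,0,0.05],[0,0,0.05]], rot=[[0,0,0],[0,0,0],[0,0,0]], jaw=[0.5,0.5,0.5], squeeze=15)

```text
time: 15.33
eef_pos: [0.5199, -0.3154, 0.1899]
orientation: [-0.0, 0.691, 0.723, 0.0]
contact_force: [-3.3, 2.5, 5.9]
gripper_width: 0.591
finger_force: 15.0
```

```bash
python3 f.py
```

```text
15.3333 [ 0.5199 -0.3154  0.1899] q7 0.862 az 2.64 tilt [ 2.e-04  4.e-04 -1.e+00] grip 15.0 0.591
tool F [ 2.7 -3.1 -5.9] M [ 0.74  0.46 -0.02]
```

Seated on the floor: the force now points up. Releasing and lifting clear.

Call:
send_rows(offset=[[0,0,0],[0,0,0],[0,0,0],[0,0,0],[0,0,0],[0,0,0],[0,0,0]], rot=[[0,0,0],[0,0,0],[0,0,0],[0,0,0],[0,0,0],[0,0,0],[0,0,0]], jaw=[0.38,0.35,0.3,0.2,0.12,0.12,0.12])

```text
time: 15.92
eef_pos: [0.5199, -0.3153, 0.1892]
orientation: [0.0, 0.691, 0.723, -0.0]
contact_force: [-0.9, 0.4, -0.1]
gripper_width: 0.857
finger_force: 0.0
```

Call:
send_rows(offset=[[0,0,-1],[0,0,-3],[0,0,-6],[0,0,-9],[0,0,-12],[0,0,-15],[0,0,-15],[0,0,-15]], rot=[[0,0,0],[0,0,0],[0,0,0],[0,0,0],[0,0,0],[0,0,0],[0,0,0],[0,0,0]], jaw=[0.1,0.1,0.1,0.1,0.1,0.1,0.1,0.1])

```text
time: 16.58
eef_pos: [0.5201, -0.3159, 0.3417]
orientation: [0.002, 0.691, 0.723, 0.001]
contact_force: [0.5, -0.8, -0.6]
gripper_width: 0.9
finger_force: 0.0
```

```bash
python3 f.py; python3 - <<'E'
from h import *
a=manip.get_image("side");b=manip.get_image("wrist")
save("e",np.hstack([cv2.resize(a[130:420,180:440],(400,446)),cv2.resize(b,(400,446))]))
E
```

```text
16.5833 [ 0.5201 -0.3159  0.3417] q7 0.758 az 2.63 tilt [ 0.0038 -0.0012 -1.    ] grip 0.0 0.9
tool F [-0.8  0.5  0.6] M [ 0.03 -0.13  0.02]
```

View pics/e.png

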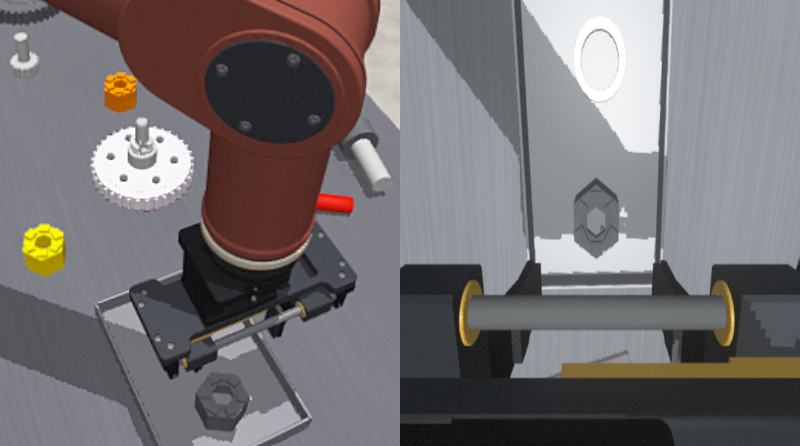

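The picture shows the nut upright in the empty half of the tray at (222,400) on the left and (596,218) on the right. The stud is bare at (142,130), and the ring and look-alikes are in place.

```bash
python3 -c "
from plant import manip
print(manip.sign_off())"
```

```text
the job is handed in; nothing more can be done
None
```

The nut is off the stud and standing upright on the floor of the tray's empty half; it came free at about 1.4 rad, the readings between moves never showed over 9 N, and the job was handed in at about 17 s.

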